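Push a block under the spring flap of a masking jig

TASK

Load the aluminium block into the masking jig without gripping or lifting it: with one fingertip press the jig's long bar down and keep it down so that the spring-closed mask flap stays fully up, while the other fingertip pushes the block along the channel, under the flap, until it is fully home against the end stop. Only then let the bar come up, so that the flap closes and lies flat on the block, and move the hand clear. Leave the flange, the collet and the V block where they stand.

Things in the scene. Friction and masses are not known exactly. Their poses are not given: they have to be found in the camera images.
- mask_jig: Masking jig fixed to the bench: aluminium base plate 233 x 138 x 8 mm with steel channel, end stop and sprung flap. Origin: underside, on the channel's centre line, at the nest's mouth. x = along the channel, pushing direction, away from the robot; y left; z up. Plate spans x -158..75, y -44..94 mm; its top, where the block slides, is z 8. Channel rails 15 mm high above it, inner faces y +-24.5, x -125..60.
- block_home (a point): Where the block's origin belongs: jig x 30, y 0, z 8 mm (top of the base plate); axes as the jig's.
- end_stop (a point): Foot of the end stop's face, which the block's front face must meet: jig x 60, y 0, z 8 mm. The stop is 22 mm high, 8 mm thick.
- flap_hinge (a point): Point on the flap's hinge axis at jig x 0, y 36, z 42 mm. The axis runs along the jig's x, left of the channel; shaft 9 mm thick, held by two lugs at jig x -150 and 64 that reach 50 mm above the bench.
- flap (a joint): Hinge of the spring-closed flap, rad: 0 = shut on the empty nest, 0.27 = flat on the block's top, 0.62 = fully up (stop). The spring always closes it. Above about 0.40 the block passes freely under it. Pressing the bar takes about 2 N at first and 4 to 10 N fully down.
- mask_edge (a point): Middle of the free (right) edge of the flap's mask, a flat steel frame plate 48 mm along the channel x 63 mm across x 4 mm with a window, over the nest from jig x 6 to 54 mm, reaching from the hinge to the right rail. Shut, it hangs in the block's way and the block cannot push it open; fully up this edge stands about 64 mm above the bench.
- bar_mid (a point): On the centre line of the press bar, at jig x -55 mm: a round steel bar 16 mm thick, 190 mm long, left of the channel and along it, on arms from the hinge at jig x -138 and 28 mm (12 mm wide; between them it is free); pressing it down raises the flap. Centre with flap shut: jig y 76, z 42 mm; fully up: y 69, z 19 (top 27). A fingertip can slide along it; another, 70 mm to its right at that height, meets the block's rear face.
- block: The work piece: milled aluminium block 45 x 60 x 32 mm, about 0.22 kg. Origin: centre of its underside; z up; its long (60 mm) side is its own y axis and lies along the channel, so the rear face is 30 mm behind the origin. It starts in the channel in front of the flap, origin at jig x -65..-37 mm; its top is 40 mm above the bench.
- flange: Turned steel flange, 64 mm across, 35 mm high, at the left; origin centre of underside. Leave alone.
- collet: Spring collet standing on its nose, 29 mm across, 32 mm high, at the right; origin centre of underside. Leave alone.
- v_block: Ground steel V block 50 x 60 x 40 mm behind the jig; origin centre of underside. Leave alone.
There are look-alikes about, which are no part of the job. Leave any pink or red look-alike of the block alone.

How it is judged:
By the outcome, as a careful person would: the job done as asked, in the order asked, and still so for the second after the job is handed in, with the robot touching nothing.
It also fails if it takes over 54 s, if anything falls off the work surface, if the arm or the gripper's body presses on something with over 40 N, if the wrist force passes 120 N, or if a joint passes its speed limit or range.

ROBOT

A 7-joint arm with a two-finger parallel gripper is mounted at the origin on a cart in front of the work surface, level with it; the furniture and walls round the work are solid. World frame = base frame: x ahead of the robot, y to its left, z up, the work surface at z = 0. Lengths are in m, angles in rad, forces in N, time in s.
With the tool pointing down it reaches from about 0.4 to 0.85 m from the base axis. Payload 10.4 kg.
Tool frame: the origin (TCP) lies where the fingers leave the gripper's body, on its centre line; the fingertips stand 73 mm ahead of it and the grasp point (between the pads) lies 54 mm ahead of it; z points along the fingers, y is the line along which they close (so a half turn about z gives the same grasp; the last joint's range is limited). The gripper opens to 85 mm and grips with 20 to 120 N. Pads are 22 mm wide; open, the fingers measure 114 mm over their backs; the gripper's body (76 mm by 85 mm) begins 54 mm behind the grasp point. The pads swing forward as they close: fully open they stand 13 mm farther back than shut.
Start: joints at [1.247, 0.332, -0.065, 1.46, 0.022, 1.35, -0.088], TCP at [0.185, -0.597, 0.304] pointing down, gripper open.
Joint ranges: [-2.6, 2.6], [-0.5, 2.12], [-1.47, 1.34], [0.16, 2.42], [-1.27, 4.41], [0.06, 2.06], [-2.6, 2.6]. Speed limits (rad/s): [2.22, 2.22, 2.79, 2.79, 3.14, 3.14, 3.14].

INTERFACE

Orientations are given as a unit quaternion [x, y, z, w].
In Python, from workcell import manip, camera gives the robot as it stands. The module is installed in compiled form; this text tells all that it offers.
- The arm moves only by the shell command python3 -m creep 'ROWS' [OPENING] [FORCE]. ROWS is JSON, a list of rows, each a list of 2 entries, a list of its own where there are three numbers: the shift along the tool's x, y, z in mm, then the turn about the tool's z in rad. In form: [[[tx, ty, tz], twist], ...]. A call has 1 to 5 rows; each row is the pose to reach, as a shift and turn from the pose commanded when the call began, along the tool's axes at that moment; what a row does not reach only later rows make up. A row lasts 1/12 s, in which the tool goes at most 41.7 mm and 7.16 degrees, less where a joint would pass 70% of its speed; a pose out of reach is approached as far as the arm can. A call with a gripper value outside its range is refused whole. OPENING is the opening, from 0 (shut) to 1 (fully open), set as the call begins (- or left out, the last holds). The fingers move at their own pace and stop on an object; FORCE is the grip in N (left out, the last holds). Time passes only in rows, so rows that repeat a pose let the fingers close. It gives the time, the measured TCP pose, the force, the opening and the grip force at its end, in the units of the state.
- manip.get_obs(): the state, without advancing time (a new reading comes with each control period).
- camera(name): name is "scene" or "top" or "wrist"; returns a dict with "pixels" (480x640x3 uint8, red, green, blue), "z_map" (480x640 float32, m along the optical axis (not along the pixel's ray), 0 where there is no reading), "fx", "fy", "cx", "cy" (pixels), "extrinsics" (4x4, takes a point from world to camera coordinates). Camera axes: x right, y down, z forward; pixel columns grow to the right and rows downward; lengths in m; the calibration is good to about 2 mm. A picture is of the moment at which its call begins.
- manip.hand_in(): hands the job in; it is judged then, once.
The state is a dict: "clock": time; "joint_pos": joint angles; "joint_velocities": joint speeds; "tau": joint torques, N m; "position": TCP position; "ee_rot": TCP orientation; "ft_force": force on the tool from outside, world axes, zero at the start; "torque": the same for the moment, N m; "grip_width": opening from 0.0 (shut) to 1.0 (fully open); "grasp_force": force on a finger pad.
Only numpy, scipy, OpenCV 4.12 (cv2) and the standard library are available. Lean on these libraries where they do the work, as an engineer would, in place of code of your own. Each camera call takes 0.05 s, during which the arm holds its last target. There are 200 camera calls.

## Working session

There is one attempt and no reset: what is moved stays moved. The work goes in short steps, Python scripts to look and compute and a shell command to move; the robot and the scene stay as the last step left them, time stands still between calls to the robot, and variables do not carry over. Pictures are saved under pics/ and viewed, at most 10 in all, crops included, and the job is handed in when it is done.

```bash
mkdir -p pics; python3 - <<'E'
from workcell import manip, camera
import cv2,numpy as np,pickle
print(manip.get_obs())
for n in("scene","top"):
    c=camera(n); pickle.dump(c,open(n+".pkl","wb"))
    cv2.imwrite(f"pics/{n}.png",c["pixels"][:,:,::-1])
    print(n,c["fx"],c["cx"],c["cy"],c["extrinsics"].round(4).tolist())
E
```

```text
{'clock': 0.0, 'joint_pos': array([ 1.24737864,  0.3328713 , -0.06471336,  1.46096547,  0.02159207,
        1.34987992, -0.08853751]), 'joint_velocities': array([-0.00050317,  0.00169206, -0.00055846,  0.0008284 , -0.00158405,
       -0.00047205,  0.00091473]), 'tau': array([-4.69215945e-05, -6.25453091e+01,  4.91329946e-02, -3.91603553e+01,
        1.61587849e-02,  1.00898783e-02,  3.39737778e-05]), 'position': array([ 0.18511491, -0.59666699,  0.30310471]), 'ee_rot': array([ 9.88710030e-01,  1.49839799e-01, -1.33906313e-04, -7.01735598e-04]), 'ft_force': array([-0.43670859,  0.55979865, -0.19345565]), 'torque': array([ 0.03400885, -0.04306343,  0.01896786]), 'grasp_force': 0.0, 'grip_width': 0.9998370753509366}
scene 548.0449463042912 308.4222884265813 240.50272715894505 [[0.8512, -0.5249, -0.0008, -0.3823], [-0.3862, -0.6251, -0.6783, 0.3768], [0.3555, 0.5777, -0.7348, 0.822], [0.0, 0.0, 0.0, 1.0]]
top 513.4553203538047 312.67765687998093 232.2229960608141 [[-0.061, -0.9981, 0.0022, 0.2131], [-0.9759, 0.0592, -0.2098, 0.576], [0.2093, -0.0149, -0.9777, 0.9562], [0.0, 0.0, 0.0, 1.0]]
```

View pics/top.png

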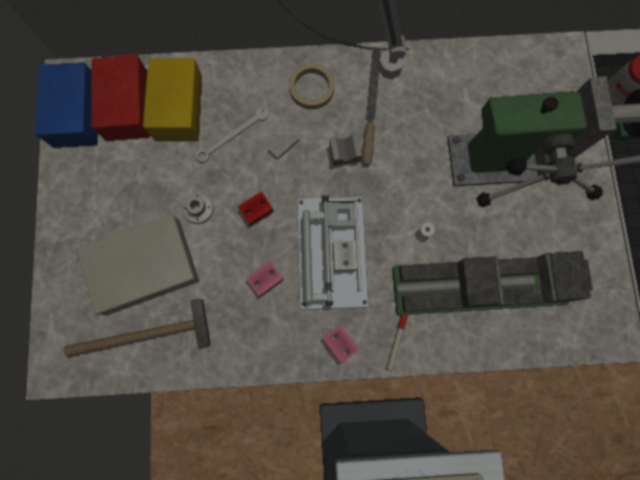

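View pics/scene.png

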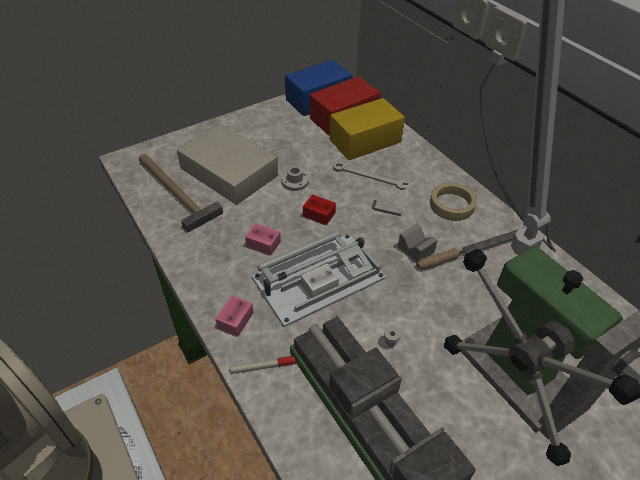

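The top view shows the jig at about (300–367, 197–307), with the bar at its left (313, 255), the block at (345, 256) and the mask at (342, 215). I'll enlarge both views.

```bash
python3 - <<'E'
import cv2
a=cv2.imread("pics/top.png")[190:315,285:385]; b=cv2.imread("pics/scene.png")[225:330,245:395]
a=cv2.convertScaleAbs(cv2.resize(a,None,fx=4.8,fy=4.8,interpolation=cv2.INTER_CUBIC),alpha=1.3)
b=cv2.convertScaleAbs(cv2.resize(b,None,fx=5,fy=5,interpolation=cv2.INTER_CUBIC),alpha=1.3)
cv2.imwrite("pics/topc.png",a);cv2.imwrite("pics/scc.png",b)
E
```

```text
(no output)
```

View pics/topc.png

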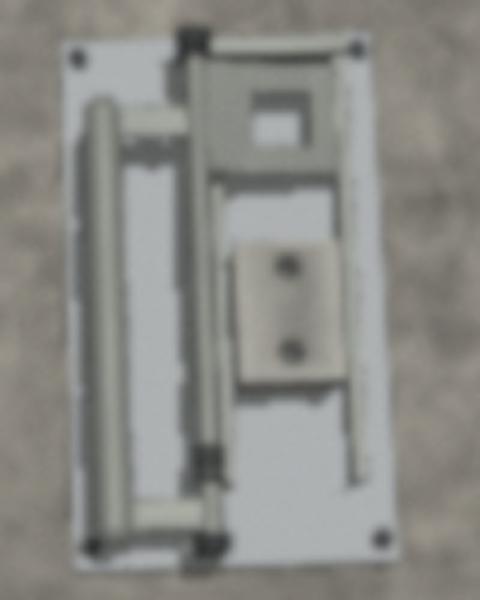

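View pics/scc.png

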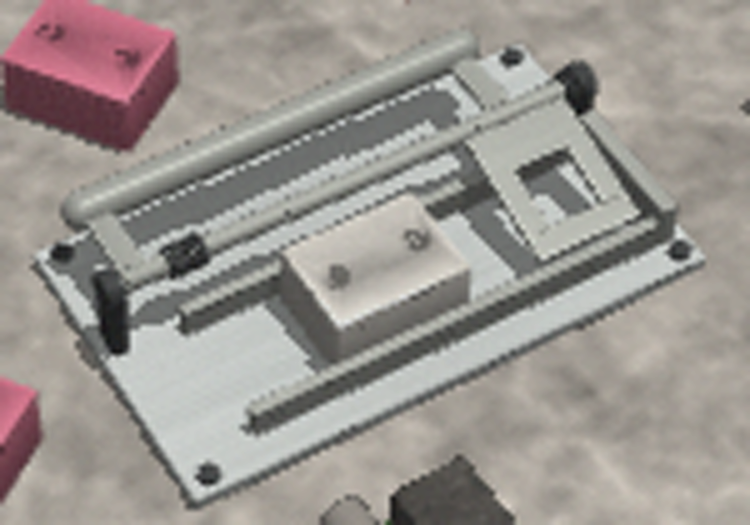

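Top crop: plate corners at (62,40), (370,33), (400,560), (75,570); block top at (236,243), (340,240), (345,383), (240,383). Scene crop: the same plate corners at (520,45), (705,258), (195,498), (35,262); block top at (413,195), (470,270), (340,325), (283,262). Bar ends are also visible.

```bash
cat > h.py <<'E'
import numpy as np,pickle
from scipy.optimize import least_squares
from scipy.spatial.transform import Rotation as R
C={n:pickle.load(open(n+".pkl","rb")) for n in("top","scene")}
def proj(n,P):
    c=C[n];q=np.atleast_2d(P)@c["extrinsics"][:3,:3].T+c["extrinsics"][:3,3]
    return np.c_[c["fx"]*q[:,0]/q[:,2]+c["cx"],c["fy"]*q[:,1]/q[:,2]+c["cy"]]
T=lambda p:np.array(p)/4.8+[285,190]-.4
S=lambda p:np.array(p)/5+[245,225]-.4
def tri(t,s):
    return least_squares(lambda X:np.r_[proj("top",X)[0]-t,proj("scene",X)[0]-s],[.5,0,.02]).x
def world(p,P): # p=x,y,yaw
    P=np.atleast_2d(P)/1000.;c,s=np.cos(p[2]),np.sin(p[2])
    return np.c_[p[0]+c*P[:,0]-s*P[:,1],p[1]+s*P[:,0]+c*P[:,1],P[:,2]]
E
python3 - <<'E'
from h import *
t=T([(62,40),(370,33),(400,560),(75,570)]);s=S([(520,45),(705,258),(195,498),(35,262)])
print("plate",[(tri(a,b)*1000).round(1).tolist() for a,b in zip(t,s)])
M=[(75,94,8),(75,-44,8),(-158,-44,8),(-158,94,8)]
for use in("t","s","ts"):
    r=least_squares(lambda p:np.r_[(proj("top",world(p,M))-t).ravel()*('t' in use),(proj("scene",world(p,M))-s).ravel()*('s' in use)],[.55,0,0])
    print(use,r.x.round(4),r.fun.round(1))
p=r.x
tb=T([(236,243),(340,240),(345,383),(240,383)]);sb=S([(413,195),(470,270),(340,325),(283,262)])
B=np.array([tri(a,b) for a,b in zip(tb,sb)])*1000
print("block",B.round(1).tolist())
c,s_=np.cos(p[2]),np.sin(p[2]);m=B.mean(0)-np.r_[p[:2]*1000,0]
print("block in jig",c*m[0]+s_*m[1],-s_*m[0]+c*m[1],m[2])
# depth points of bar top and block top
k=C["top"];E=np.linalg.inv(k["extrinsics"])
for nm,q in (("bar",(105,300)),("bar2",(112,450)),("block",(290,310)),("mask",(225,110))):
    u,v=T(q);z=np.median(k["z_map"][int(v)-1:int(v)+2,int(u)-1:int(u)+2])
    w=(E@[(u-k["cx"])/k["fx"]*z,(v-k["cy"])/k["fy"]*z,z,1])[:3]*1000-np.r_[p[:2]*1000,0]
    print(nm,(c*w[0]+s_*w[1]).round(1),(-s_*w[0]+c*w[1]).round(1),w[2].round(1))
E
```

```text
plate [[676.5, 204.3, 3.8], [671.8, 67.9, 4.9], [440.2, 74.2, 7.5], [444.7, 211.6, -1.2]]
t [ 0.5979  0.1135 -0.03  ] [-0.4 -0.2  0.5 -0.7  0.2  0.4 -0.3  0.4 -0.  -0.  -0.  -0.  -0.   0.
 -0.  -0. ]
s [ 0.5981  0.1108 -0.0241] [ 0.  -0.   0.  -0.   0.   0.   0.   0.  -0.  -0.7  0.8 -0.   0.1  1.6
 -0.9 -1.4]
ts [ 0.5982  0.1123 -0.0272] [ 0.  -0.2  1.  -0.9  1.   0.1  0.5  0.4 -0.2 -1.2  0.4 -0.4 -0.5  0.8
 -1.2 -2.1]
block [[575.0, 135.3, 36.0], [573.2, 91.6, 36.7], [513.9, 93.9, 39.4], [516.5, 137.5, 30.0]]
block in jig -53.58265961659202 0.8099665102617533 35.51568752836285
bar -49.6 78.6 49.3
bar2 -112.1 77.7 51.4
block -54.8 1.6 40.4
mask 31.9 25.2 41.0
```

```bash
cat >> h.py <<'E'
J=[.5982,.1123,-.0272]
def togo(x,y,z,yaw=J[2]):   # jig mm target for TCP -> shift in tool axes (mm), twist
    from workcell import manip
    o=manip.get_obs();r=R.from_quat(o["ee_rot"]);d=world(J,(x,y,z))[0]-o["position"]
    X=r.as_matrix()[:,0];print("shift",(r.inv().apply(d)*1000).round(1),"twist",round(np.arctan2(X[1],X[0])-yaw,4),
     "z",o["position"][2].round(4),"F",o["ft_force"].round(1),"w",round(o["grip_width"],3),"t",round(o["clock"],2))
E
python3 - <<'E'
from h import *
k=C["top"];E=np.linalg.inv(k["extrinsics"]);v,u=np.mgrid[:480,:640];z=k["z_map"]
P=np.stack([(u-k["cx"])/k["fx"]*z,(v-k["cy"])/k["fy"]*z,z,np.ones_like(z)],-1)@E.T
for y in np.arange(-.6,.3,.1):
  print(round(y,1),[int(1000*max(P[...,2][(z>0)&(abs(P[...,0]-x)<.05)&(abs(P[...,1]-y)<.05)],default=-1)) for x in np.arange(.2,.8,.1)])
togo(-105,35,190)
E
```

```text
-0.6 [-861, -1000, -1000, -1000, -1000, -1000, -1]
-0.5 [-857, 4, 8, 6, 5, 5, 100]
-0.4 [-859, 6, 6, 7, 124, 228, 233]
-0.3 [-859, 6, 118, 116, 283, 263, 262]
-0.2 [-767, 6, 112, 113, 307, 274, 242]
-0.1 [-759, 5, 115, 115, 311, 242, 240]
-0.0 [-761, 17, 68, 67, 36, 23, 28]
0.1 [-758, 38, 49, 48, 50, 52, 46]
0.2 [-764, 7, 52, 54, 55, 53, 9]
shift [ 516.5 -621.6  113.9] twist 0.328 z 0.3032 F [ 0.3 -0.6  1.1] w 1.006 t 0.1
```

```bash
python3 -m creep '[[[31,-27,0],0],[[62,-54,0],0],[[92,-80,0],0],[[123,-107,0],0],[[154,-134,0],0]]' 0.65
python3 -m creep '[[[31,-27,0],0],[[62,-54,0],0],[[92,-80,0],0],[[123,-107,0],0],[[154,-134,0],0]]'
python3 -m creep '[[[20,-34,0],0],[[40,-68,0],0],[[60,-102,0],0],[[80,-136,0],0],[[100,-170,0],0]]'
python3 -c "from h import *;togo(-105,35,190)"
```

```text
clock: 0.52
position: [0.2931, -0.4215, 0.3036]
ee_rot: [0.989, 0.15, -0.0, -0.0]
ft_force: [0.9, -0.4, 1.5]
grip_width: 0.644
grasp_force: 0.0
clock: 0.93
position: [0.4004, -0.2478, 0.3038]
ee_rot: [0.989, 0.15, -0.0, 0.0]
ft_force: [1.1, -0.7, 0.3]
grip_width: 0.648
grasp_force: 0.0
clock: 1.35
position: [0.4449, -0.0558, 0.3038]
ee_rot: [0.989, 0.15, -0.0, 0.0]
ft_force: [0.6, -0.5, -0.8]
grip_width: 0.651
grasp_force: 0.0
shift [ 108.1 -182.1  113.7] twist 0.3279 z 0.3038 F [ 0.6 -0.5 -0.8] w 0.651 t 1.35
```

```bash
python3 -m creep '[[[22,-36,0],0.08],[[44,-72,20],0.16],[[66,-108,50],0.24],[[88,-145,80],0.328],[[108,-182,110],0.328]]'
python3 -m creep '[[[0,0,0],0]]'
python3 - <<'E'
from h import *
from workcell import camera
import cv2
togo(-105,35,140)
c=camera("wrist");pickle.dump(c,open("wrist.pkl","wb"));cv2.imwrite("pics/w1.png",c["pixels"][:,:,::-1])
C["wrist"]=c
for q in [(-84,22.5,40),(-84,-22.5,40),(-158,94,8),(-158,-44,8),(-112,76,50),(-84,84,42),(-125,24.5,23),(-125,-24.5,23)]: print(q,proj("wrist",world(J,q))[0].round(0))
E
```

```text
clock: 1.77
position: [0.488, 0.1187, 0.2153]
ee_rot: [1.0, -0.017, 0.001, 0.0]
ft_force: [1.3, -1.3, 0.3]
grip_width: 0.653
grasp_force: 0.0
clock: 1.85
position: [0.4857, 0.1234, 0.2118]
ee_rot: [1.0, -0.01, -0.003, -0.002]
ft_force: [-0.6, 0.3, 0.0]
grip_width: 0.649
grasp_force: 0.0
shift [  8.4 -26.7  71.9] twist 0.0066 z 0.2118 F [-0.6  0.3  0. ] w 0.649 t 1.85
(-84, 22.5, 40) [300. 193.]
(-84, -22.5, 40) [378. 194.]
(-158, 94, 8) [203. 287.]
(-158, -44, 8) [398. 289.]
(-112, 76, 50) [208. 244.]
(-84, 84, 42) [194. 193.]
(-125, 24.5, 23) [299. 251.]
(-125, -24.5, 23) [375. 251.]
```

View pics/w1.png

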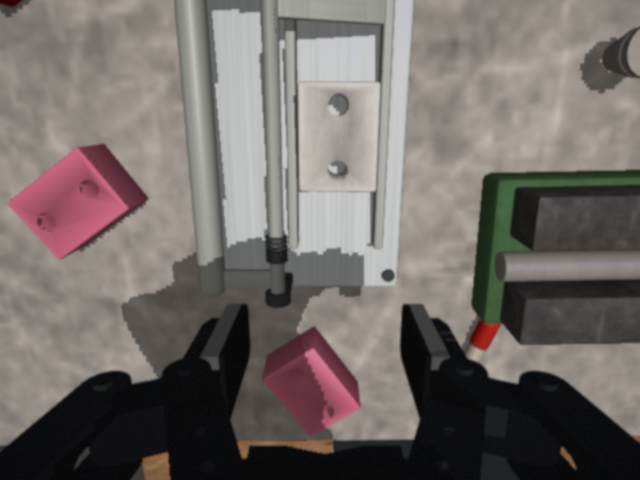

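The wrist view matches the fit: block rear corners at (300,190) and (377,191) against predicted (300,193) and (378,194), right rail end at (378,248). The fingers are the dark shapes at (245,310) and (405,310). I'll settle over the start point.

```bash
python3 -m creep '[[[0,0,0],0],[[0,0,0],0],[[0,0,0],0]]'; python3 -c "from h import *;togo(-105,35,140)"
```

```text
clock: 2.15
position: [0.4883, 0.1161, 0.2169]
ee_rot: [1.0, -0.015, 0.001, 0.0]
ft_force: [-0.2, -0.8, 0.6]
grip_width: 0.655
grasp_force: 0.0
shift [  4.8 -34.3  76.8] twist -0.002 z 0.2169 F [-0.2 -0.8  0.6] w 0.655 t 2.15
```

```bash
python3 -m creep '[[[2,-20,0],0],[[5,-34,15],0],[[5,-34,40],0],[[5,-34,65],0],[[5,-34,77],0]]';python3 -m creep '[[[0,0,0],0],[[0,0,0],0]]'; python3 - <<'E'
from h import *
from workcell import camera
import cv2
togo(-105,35,120)
for n in("scene","wrist"):
    c=camera(n);cv2.imwrite(f"pics/{n}2.png",c["pixels"][:,:,::-1])
    if n=="scene": im=c["pixels"][:,:,::-1]
cv2.imwrite("pics/sc2.png",cv2.resize(im[200:340,220:400],None,fx=4,fy=4,interpolation=cv2.INTER_CUBIC))
E
```

```text
clock: 2.57
position: [0.4932, 0.1497, 0.1373]
ee_rot: [1.0, -0.014, -0.001, 0.001]
ft_force: [-0.3, -1.0, 0.2]
grip_width: 0.649
grasp_force: 0.0
clock: 2.73
position: [0.494, 0.1506, 0.1397]
ee_rot: [1.0, -0.014, 0.0, 0.0]
ft_force: [0.5, 0.5, -0.3]
grip_width: 0.651
grasp_force: 0.0
shift [ 0.2  0.4 19.7] twist -0.001 z 0.1397 F [ 0.5  0.5 -0.3] w 0.651 t 2.73
```

View pics/sc2.png

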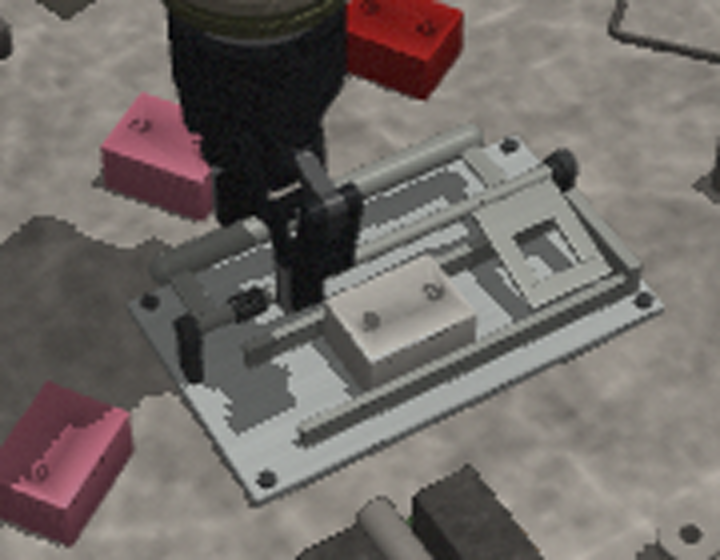

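View pics/wrist2.png

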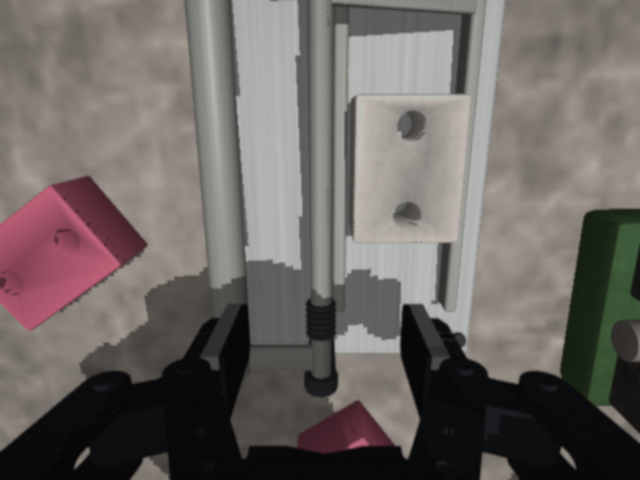

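The right finger stands above the channel behind the block (scene crop tip at about (300,300); wrist finger at about (420,330), block centre column 407). The left finger is over the bar (228,300). Now I press down in small steps, reading the force.

```bash
python3 -m creep '[[[0,0,6],0],[[0,0,12],0],[[0,0,16],0],[[0,0,20],0],[[0,0,20],0]]';python3 -m creep '[[[0,0,3],0],[[0,0,6],0],[[0,0,9],0],[[0,0,12],0],[[0,0,12],0]]';python3 -m creep '[[[0,0,2],0],[[0,0,4],0],[[0,0,6],0],[[0,0,6],0],[[0,0,6],0]]'
```

```text
clock: 3.25
position: [0.4933, 0.151, 0.1182]
ee_rot: [1.0, -0.014, -0.001, 0.0]
ft_force: [0.5, -0.3, 0.3]
grip_width: 0.653
grasp_force: 0.0
clock: 3.67
position: [0.4939, 0.1508, 0.1067]
ee_rot: [1.0, -0.014, 0.0, 0.0]
ft_force: [0.7, -1.2, 2.3]
grip_width: 0.649
grasp_force: 1.5
clock: 4.08
position: [0.4939, 0.1502, 0.101]
ee_rot: [1.0, -0.014, -0.0, 0.001]
ft_force: [-0.8, -6.3, 5.7]
grip_width: 0.649
grasp_force: 4.1
```

The side force shows the left tip riding on the bar's inner flank. I'll back up, open slightly and press again.

```bash
python3 -m creep '[[[0,0,-8],0],[[0,0,-16],0],[[0,0,-22],0],[[0,0,-22],0]]';python3 -m creep '[[[0,0,0],0],[[0,0,0],0],[[0,0,0],0]]' 0.75;python3 -m creep '[[[0,0,5],0],[[0,0,10],0],[[0,0,15],0],[[0,0,20],0],[[0,0,20],0]]';python3 -m creep '[[[0,0,2],0],[[0,0,4],0],[[0,0,6],0],[[0,0,6],0],[[0,0,6],0]]'; python3 -c "from h import *;togo(-105,35,95)"
```

```text
clock: 4.42
position: [0.4943, 0.152, 0.1247]
ee_rot: [1.0, -0.013, 0.001, -0.001]
ft_force: [1.0, 0.1, 0.7]
grip_width: 0.647
grasp_force: 0.0
clock: 4.67
position: [0.4935, 0.1512, 0.1228]
ee_rot: [1.0, -0.014, -0.0, 0.0]
ft_force: [-0.6, -0.1, -0.7]
grip_width: 0.745
grasp_force: 0.0
clock: 5.08
position: [0.4936, 0.151, 0.1021]
ee_rot: [1.0, -0.014, -0.0, 0.0]
ft_force: [0.6, -0.2, 4.2]
grip_width: 0.75
grasp_force: 1.5
clock: 5.5
position: [0.4937, 0.1502, 0.097]
ee_rot: [1.0, -0.014, -0.0, 0.001]
ft_force: [-1.5, -3.6, 5.3]
grip_width: 0.748
grasp_force: 2.8
shift [0.5 0.1 2. ] twist -0.0007 z 0.097 F [-1.5 -3.6  5.3] w 0.748 t 5.5
```

```bash
cat >> h.py <<'E'
def grab(n):
    from workcell import camera
    k=camera(n);v,u=np.mgrid[:480,:640];z=k["z_map"]
    P=(np.stack([(u-k["cx"])/k["fx"]*z,(v-k["cy"])/k["fy"]*z,z,np.ones_like(z)],-1)@np.linalg.inv(k["extrinsics"]).T)[...,:3]
    c,s=np.cos(J[2]),np.sin(J[2]);d=P-[J[0],J[1],0]
    Q=np.stack([c*d[...,0]+s*d[...,1],-s*d[...,0]+c*d[...,1],P[...,2]],-1)*1000;Q[z==0]=1e6
    return k,Q
def flap():
    for n in("top","scene"):
        k,Q=grab(n)
        for a,b in((-28,-15),(18,30)):
            m=(Q[...,0]>8)&(Q[...,0]<52)&(Q[...,1]>a)&(Q[...,1]<b)&(Q[...,2]<90)&(Q[...,2]>28)
            print(n,"mask y",a,b,"z",np.percentile(Q[m][:,2],[50,90]).round(1) if m.any() else None,end="; ")
        m=(abs(Q[...,1])<18)&(Q[...,2]>37)&(Q[...,2]<44)&(Q[...,0]<5)&(Q[...,0]>-95)
        print("block top x",np.percentile(Q[m][:,0],[2,98]).round(1) if m.any() else None)
E
python3 -c "from h import *;flap()"
python3 -m creep '[[[0,0,2],0],[[0,0,4],0],[[0,0,4],0]]'; python3 -c "from h import *;flap()"
```

```text
top mask y -28 -15 z [58.7 61.1]; top mask y 18 30 z [47.3 50.5]; block top x None
scene mask y -28 -15 z [56.7 58.6]; scene mask y 18 30 z [46.1 47.6]; block top x [-81.1 -25.1]
clock: 5.85
position: [0.494, 0.1499, 0.0932]
ee_rot: [1.0, -0.014, -0.0, 0.001]
ft_force: [-1.5, -6.4, 8.7]
grip_width: 0.749
grasp_force: 4.5
top mask y -28 -15 z [64.5 67.6]; top mask y 18 30 z [49.7 52.9]; block top x None
scene mask y -28 -15 z [63.  64.6]; scene mask y 18 30 z [47.8 49.8]; block top x [-80.5 -24.7]
```

```bash
python3 -m creep '[[[0,0,1],0],[[0,0,2],0],[[0,0,2],0]]'; python3 -c "from h import *;flap()"
```

```text
clock: 6.2
position: [0.4941, 0.15, 0.0925]
ee_rot: [1.0, -0.014, 0.0, 0.001]
ft_force: [-8.9, -11.2, 27.9]
grip_width: 0.754
grasp_force: 13.8
top mask y -28 -15 z [65.1 67.3]; top mask y 18 30 z [49.8 52. ]; block top x None
scene mask y -28 -15 z [63.8 65.2]; scene mask y 18 30 z [47.7 49.9]; block top x [-81.5 -24.8]
```

The flap is at its stop (edge about 65 mm). I ease off slightly and push.

```bash
python3 -m creep '[[[2,0,-1],0],[[5,0,-1],0],[[8,0,-1],0],[[12,0,-1],0],[[16,0,-1],0]]'; python3 -m creep '[[[4,0,0],0],[[8,0,0],0],[[12,0,0],0],[[16,0,0],0],[[20,0,0],0]]'; python3 -c "from h import *;togo(-11,35,93);flap()"
```

```text
clock: 6.72
position: [0.5086, 0.1516, 0.0927]
ee_rot: [1.0, -0.013, -0.001, 0.0]
ft_force: [-12.8, -1.3, 20.7]
grip_width: 0.751
grasp_force: 10.9
clock: 7.13
position: [0.5285, 0.1519, 0.0927]
ee_rot: [1.0, -0.013, -0.001, -0.0]
ft_force: [-9.1, 1.8, 16.6]
grip_width: 0.748
grasp_force: 9.7
shift [59.8  2.8 -0.4] twist 0.0019 z 0.0927 F [-9.1  1.8 16.6] w 0.748 t 7.13
top mask y -28 -15 z None; top mask y 18 30 z None; block top x None
scene mask y -28 -15 z [63.6 65.3]; scene mask y 18 30 z [47.9 49.7]; block top x [-79.9  -1.1]
```

```bash
python3 -m creep '[[[4,1,0],0],[[8,2,0],0],[[12,3,0],0],[[16,3,0],0],[[20,3,0],0]]'; python3 -m creep '[[[4,0,0],0],[[8,0,0],0],[[12,0,0],0],[[16,0,0],0],[[20,0,0],0]]'; python3 -c "from h import *;togo(-11,35,93);flap()"
```

```text
clock: 7.65
position: [0.5484, 0.1484, 0.0928]
ee_rot: [1.0, -0.013, -0.001, -0.0]
ft_force: [-9.7, 0.6, 17.1]
grip_width: 0.754
grasp_force: 9.5
clock: 8.07
position: [0.5685, 0.1477, 0.0929]
ee_rot: [1.0, -0.013, -0.001, -0.0]
ft_force: [-9.7, -0.2, 16.3]
grip_width: 0.748
grasp_force: 9.4
shift [19.6 -0.3 -0.1] twist 0.0019 z 0.0929 F [-9.7 -0.2 16.3] w 0.748 t 8.07
top mask y -28 -15 z None; top mask y 18 30 z None; block top x None
scene mask y -28 -15 z [40.6 64.8]; scene mask y 18 30 z [47.3 49.9]; block top x [-41.5   4.2]
```

```bash
python3 -m creep '[[[4,0,0],0],[[7,0,0],0],[[10,0,0],0],[[13,0,0],0],[[15,0,0],0]]'; python3 -m creep '[[[1,0,0],0],[[2,0,0],0],[[3,0,0],0],[[3,0,0],0]]'; python3 -c "from h import *;togo(-11,35,93);flap()"
```

```text
clock: 8.58
position: [0.5836, 0.1473, 0.0929]
ee_rot: [1.0, -0.013, -0.001, -0.0]
ft_force: [-9.4, 0.5, 17.2]
grip_width: 0.752
grasp_force: 8.9
clock: 8.92
position: [0.5843, 0.1474, 0.0927]
ee_rot: [1.0, -0.012, -0.003, 0.0]
ft_force: [-22.4, -2.7, 25.9]
grip_width: 0.75
grasp_force: 13.7
shift [ 3.9 -0.2 -0.3] twist 0.003 z 0.0927 F [-22.4  -2.7  25.9] w 0.75 t 8.92
top mask y -28 -15 z None; top mask y 18 30 z None; block top x None
scene mask y -28 -15 z [39.8 64.3]; scene mask y 18 30 z [47.8 49.8]; block top x [-26.9   4.2]
```

```bash
python3 - <<'E'
from h import *
import cv2
k,Q=grab("scene");im=k["pixels"][:,:,::-1]
for y in (-19,-15,15):
    m=(abs(Q[...,1]-y)<2)&(abs(Q[...,2]-40)<1.5)&(Q[...,0]>-60)&(Q[...,0]<70);print(y,m.sum(),np.sort(Q[m][:,0]).round(0)[[0,1,2,-3,-2,-1]] if m.sum()>5 else "")
s=5;o=np.array([285,220]);a=cv2.resize(im[220:320,285:400],None,fx=s,fy=s,interpolation=cv2.INTER_CUBIC)
for q in [(0,-22.5,40),(60,-22.5,40),(60,-24,30)]:
    u=(proj("scene",world(J,q))[0]-o+.5)*s;print(q,u);cv2.circle(a,tuple(int(t) for t in u),4,(0,0,255),1)
cv2.imwrite("pics/home.png",cv2.convertScaleAbs(a,alpha=1.5))
E
```

```text
-19 28 [-5. -4. -2. 47. 51. 53.]
-15 29 [-22.  -2.  -1.  50.  52.  53.]
15 10 [35. 36. 41. 46. 48. 48.]
(0, -22.5, 40) [324.76290023 267.59917859]
(60, -22.5, 40) [452.91266765 208.20100181]
(60, -24, 30) [452.84749297 227.14573045]
```

View pics/home.png

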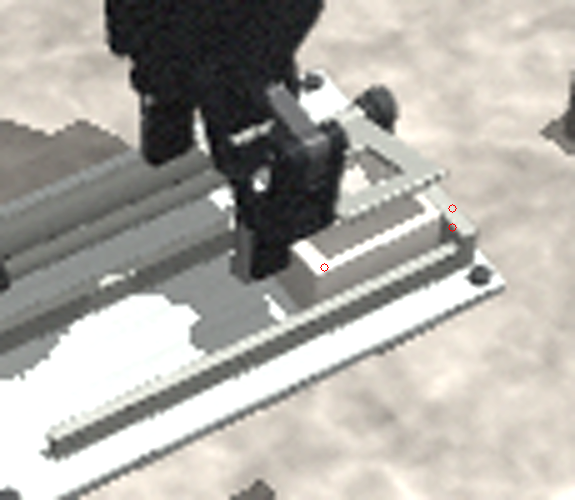

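```bash
python3 -m creep '[[[1,0,0],0],[[2,0,0],0],[[2,0,0],0]]'; python3 - <<'E'
from h import *
togo(-11,35,93)
for n in ("scene","top"):
  k,Q=grab(n)
  for y in(-20,-16,-12,-5,0,5,15):
    m=(abs(Q[...,1]-y)<2.5)&(Q[...,0]>40)&(Q[...,0]<85)&(Q[...,2]<70);q=Q[m];q=q[np.argsort(q[:,0])]
    print(n,y,[tuple(int(round(t)) for t in r[[0,2]]) for r in q][:26])
E
```

```text
clock: 9.32
position: [0.5879, 0.1473, 0.0929]
ee_rot: [1.0, -0.013, -0.002, -0.0]
ft_force: [-12.3, -0.5, 18.2]
grip_width: 0.753
grasp_force: 9.5
shift [ 0.2 -0.3 -0.1] twist 0.0021 z 0.0929 F [-12.3  -0.5  18.2] w 0.753 t 9.32
scene -20 [(40, 22), (40, 40), (40, 24), (41, 39), (41, 62), (42, 66), (42, 63), (43, 38), (44, 24), (44, 35), (44, 64), (44, 37), (44, 39), (45, 38), (45, 30), (45, 21), (45, 63), (46, 39), (46, 44), (46, 68), (47, 37), (47, 30), (47, 64), (47, 32), (48, 60), (48, 38)]
scene -16 [(41, 39), (42, 62), (42, 39), (43, 63), (43, 41), (44, 37), (44, 39), (44, 62), (45, 39), (46, 62), (47, 64), (47, 37), (48, 62), (48, 37), (49, 63), (50, 40), (51, 41), (51, 62), (52, 64), (53, 38), (53, 40), (54, 37), (55, 39), (58, 40), (59, 36), (60, 36)]
scene -12 [(40, 40), (41, 62), (42, 38), (43, 41), (43, 61), (44, 36), (44, 62), (45, 61), (45, 40), (47, 64), (47, 42), (47, 59), (47, 38), (48, 38), (49, 41), (50, 61), (50, 37), (50, 39), (52, 39), (52, 62), (52, 59), (52, 59), (53, 40), (54, 41), (54, 38), (55, 40)]
scene -5 [(43, 58), (43, 55), (45, 36), (45, 56), (47, 60), (47, 57), (49, 58), (49, 55), (52, 57), (52, 59), (55, 57), (66, 29), (66, 30), (68, 29)]
scene 0 [(44, 56), (44, 53), (45, 57), (47, 56), (48, 60), (49, 56), (52, 58), (53, 55), (55, 53), (65, 29)]
scene 5 [(41, 38), (43, 38), (43, 54), (43, 40), (44, 53), (45, 57), (45, 55), (46, 38), (47, 58), (48, 38), (48, 54), (49, 39), (49, 41), (51, 41), (52, 53), (52, 55), (52, 55), (55, 53)]
scene 15 [(41, 49), (41, 38), (41, 51), (42, 38), (42, 51), (44, 38), (44, 51), (44, 40), (45, 50), (45, 52), (46, 39), (48, 40), (48, 50), (48, 38), (48, 52), (52, 49), (53, 50), (55, 50)]
top -20 []
top -16 []
top -12 []
top -5 []
top 0 []
top 5 []
top 15 []
```

It was a stiction catch, and the block moved on. I keep pushing until it truly stalls.

```bash
python3 -m creep '[[[1,0,0],0],[[2,0,0],0],[[2,0,0],0],[[2,0,0],0]]';python3 -m creep '[[[1,0,0],0],[[2,0,0],0],[[2,0,0],0],[[2,0,0],0]]'; python3 -m creep '[[[1,0,0],0],[[2,0,0],0],[[2,0,0],0],[[2,0,0],0]]'; python3 -c "from h import *;togo(-11,35,93);flap()"
```

```text
clock: 9.75
position: [0.5883, 0.1474, 0.0927]
ee_rot: [1.0, -0.012, -0.003, 0.0]
ft_force: [-20.9, -2.4, 25.2]
grip_width: 0.751
grasp_force: 13.1
clock: 10.08
position: [0.5902, 0.1476, 0.0928]
ee_rot: [1.0, -0.013, -0.003, -0.0]
ft_force: [-22.5, -0.9, 26.1]
grip_width: 0.753
grasp_force: 20.3
clock: 10.42
position: [0.5906, 0.1477, 0.0927]
ee_rot: [1.0, -0.013, -0.005, 0.0]
ft_force: [-32.0, -2.4, 32.9]
grip_width: 0.752
grasp_force: 26.0
shift [-2.4  0.2 -0.3] twist 0.0018 z 0.0927 F [-32.   -2.4  32.9] w 0.752 t 10.42
top mask y -28 -15 z None; top mask y 18 30 z None; block top x None
scene mask y -28 -15 z [39.6 64.5]; scene mask y 18 30 z [47.4 50.8]; block top x [-20.7   3.7]
```

```bash
python3 -m creep '[[[0,0,-0.5],0],[[0,0,-1],0],[[1,0,-1],0],[[1,0,-1],0]]'; python3 - <<'E'
from h import *
import cv2
togo(-11,35,93)
k,Q=grab("scene");im=k["pixels"][:,:,::-1]
for y in (-20,-16):
    q=np.concatenate([Q[(abs(Q[...,1]-y)<2)&(abs(Q[...,2]-39)<2)&(Q[...,0]>-12)&(Q[...,0]<75)]]);print(y,np.sort(q[:,0]).round(0)[[0,1,2,-3,-2,-1]])
s=7;o=np.array([330,235]);a=cv2.resize(im[235:290,330:400],None,fx=s,fy=s,interpolation=cv2.INTER_CUBIC)
for q in [(0,-22.5,40),(60,-22.5,40)]: print(q,(proj("scene",world(J,q))[0]-o+.5)*s)
cv2.imwrite("pics/home2.png",cv2.convertScaleAbs(a,alpha=1.0))
E
```

```text
clock: 10.85
position: [0.5908, 0.1478, 0.0928]
ee_rot: [1.0, -0.012, -0.006, 0.0]
ft_force: [-34.0, -0.2, 29.1]
grip_width: 0.75
grasp_force: 24.6
shift [-2.6  0.3 -0.2] twist 0.0022 z 0.0928 F [-34.   -0.2  29.1] w 0.75 t 10.85
-20 [ 2.  3.  4. 57. 58. 59.]
-16 [-0. -0. -0. 57. 59. 60.]
(0, -22.5, 40) [139.66806032 269.63885002]
(60, -22.5, 40) [319.07773471 186.48140253]
```

View pics/home2.png

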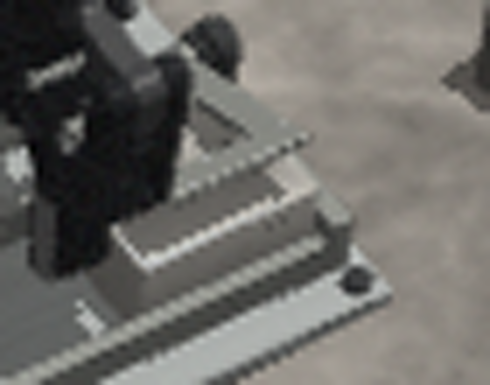

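The block front meets the stop at (318,195) and its rear edge is at (148,268), matching home. I back the finger off the block with the bar held down, then let it up slowly.

```bash
python3 -m creep '[[[-3,0,0],0],[[-6,0,0],0],[[-9,0,0],0],[[-9,0,0],0]]'; python3 -m creep '[[[0,0,-3],0],[[0,0,-6],0],[[0,0,-9],0],[[0,0,-12],0],[[0,0,-15],0]]';python3 -m creep '[[[0,0,-4],0],[[0,0,-9],0],[[0,0,-15],0],[[0,0,-25],0],[[0,0,-40],0]]';python3 -m creep '[[[0,0,-20],0],[[0,0,-40],0],[[0,0,-70],0],[[0,0,-100],0],[[0,0,-100],0]]'
```

```text
clock: 11.23
position: [0.5876, 0.1464, 0.0935]
ee_rot: [1.0, -0.013, 0.001, -0.001]
ft_force: [0.2, 3.0, 4.2]
grip_width: 0.752
grasp_force: 1.8
clock: 11.65
position: [0.5875, 0.145, 0.108]
ee_rot: [1.0, -0.014, -0.0, 0.0]
ft_force: [-0.1, 0.4, -0.4]
grip_width: 0.75
grasp_force: 0.0
clock: 12.07
position: [0.5871, 0.1454, 0.1482]
ee_rot: [1.0, -0.014, -0.001, 0.0]
ft_force: [-0.5, -0.7, 1.0]
grip_width: 0.751
grasp_force: 0.0
clock: 12.48
position: [0.5894, 0.1469, 0.2551]
ee_rot: [1.0, -0.013, 0.004, -0.001]
ft_force: [0.6, 1.1, 1.7]
grip_width: 0.75
grasp_force: 0.0
```

```bash
python3 -m creep '[[[-30,0,0],0],[[-60,0,0],0],[[-90,0,0],0],[[-120,0,0],0],[[-120,0,0],0]]'; python3 - <<'E'
from h import *
import cv2
flap()
k,Q=grab("scene");im=k["pixels"][:,:,::-1]
for y in (-16,0,16):
    q=Q[(abs(Q[...,1]-y)<3)&(abs(Q[...,2]-40)<3)&(Q[...,0]>-30)&(Q[...,0]<7)];print(y,np.sort(q[:,0]).round(0)[:4])
k2,Q=grab("top")
for y in (-16,0,16):
    q=Q[(abs(Q[...,1]-y)<3)&(abs(Q[...,2]-40)<3)&(Q[...,0]>-30)&(Q[...,0]<7)];print("top",y,np.sort(q[:,0]).round(0)[:4])
a=cv2.resize(im[210:320,250:400],(600,440),interpolation=cv2.INTER_CUBIC)
cv2.imwrite("pics/end.png",a)
E
```

```text
clock: 12.9
position: [0.4632, 0.1499, 0.2483]
ee_rot: [1.0, -0.012, -0.0, 0.001]
ft_force: [1.2, 0.9, 0.2]
grip_width: 0.748
grasp_force: 0.0
top mask y -28 -15 z None; top mask y 18 30 z [44.4 47. ]; block top x None
scene mask y -28 -15 z [42.2 44.6]; scene mask y 18 30 z [43.4 45.1]; block top x [0.  4.8]
-16 [-0. -0.  2.  3.]
0 [-1. -0.  0.  2.]
16 [0. 1. 1. 3.]
top -16 []
top 0 []
top 16 []
```

View pics/end.png

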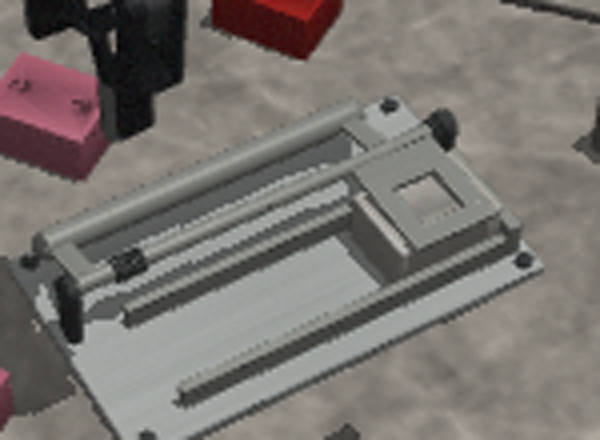

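The flap lies flat on the block (mask around (430,200), 44 mm high at both sides). The block's rear edge is at jig x 0, and the hand is clear.

```bash
python3 -m creep '[[[0,0,0],0],[[0,0,0],0],[[0,0,0],0]]'; python3 -c "from workcell import manip;print(manip.hand_in())"
```

```text
clock: 13.35
position: [0.4681, 0.1489, 0.2479]
ee_rot: [1.0, -0.014, -0.0, -0.0]
ft_force: [0.8, -0.2, 0.4]
grip_width: 0.751
grasp_force: 0.0
the job is handed in; nothing more can be done
None
```

The block is home against the end stop with the flap closed flat on it. The hand is clear and touching nothing, and I handed the job in at 13.4 s.

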